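Bring the jug's spout round to the marking gauge

TASK

The little jug on the decorating turntable is waiting to have its spout marked out. First turn the turntable, pushing one of its four bars with a finger, until the jug's spout faces the post of the marking gauge; then push the gauge's pointer round with a finger until it points straight at the spout. The jug has just been glazed, so do not touch it or pick it up: let it ride on the middle of the turntable, and leave the pots, the brush and the other pottery where they are.

Things in the scene. Friction and masses are not known exactly. Their poses are not given: they have to be found in the camera images.
- wheel (a joint): Turn of the turntable head, rad, growing anticlockwise from above, free to turn a full turn either way. At 0 its four steel push bars point along world +x, +y, -x and -y. The bars lie radially on the disc, 61 to 136 mm from the axis, 12 mm wide, from 60 to 74 mm above the table, with empty space under them beyond 75 mm. It turns stiffly (about 1.2 N at 100 mm) and stays where left.
- wheel_centre (a point): Point on the turntable's vertical axis at the top of its dark rubber-faced disc, 60 mm above the table. The disc is 150 mm across and 14 mm thick, on a fixed iron stand (foot 124 mm across). The point turns with the head: its x axis lies along one of the four bars.
- jug: Small white pottery jug, 44 mm high, 72 mm across its belly, about 220 g, loose on the middle of the turntable, freshly glazed (not to be touched). Origin: centre of its foot, 60 mm above the table. Its own +x axis points to the spout (lip 51 mm out), -x to the handle (57 mm out); z is up.
- jug_spout (a point): The lip of the jug's pouring spout (a V about 34 mm wide at its root, the handle being a thin loop), 50 mm from the jug's axis and 40 mm above its foot.
- pointer (a joint): Swing of the marking gauge's pointer about its upright post, rad, growing anticlockwise from above, free over nearly a turn either way; at 0 it points along world +x. The pointer is a level steel bar 10 mm wide and 10 mm high with a cone at its end. It swings stiffly (about 0.7 N at 90 mm), stays where left, passes above the pots and stops short of the jug.
- pointer_pivot (a point): Point on the axis of the gauge's post at the pointer's mid-height, 107 mm above the table; its x axis lies along the pointer towards the tip. The collar around it is 32 mm across, its top 116 mm above the table; post 24 mm thick, fixed iron foot 90 mm across and 18 mm high.
- pointer_tip (a point): The sharp tip of the pointer, 150 mm from the post's axis, 107 mm above the table.
- pot_near: Closed white paint pot, 42 mm across and 48 mm high, beside the gauge's foot on the robot's side; a bystander. Origin: centre of its underside.
- pot_far: The same kind of pot beside the gauge's foot on the side away from the robot; a bystander.
- beaker: White handleless beaker, 76 mm across, 78 mm high, beyond the turntable; a bystander. Origin: centre of its underside.
- eggcup: White egg cup, 44 mm across, 46 mm high, on the robot's side, between turntable and gauge; a bystander. Origin: centre of its underside.
- duck: White duck figurine, 68 mm high, to the right; a bystander. Origin: centre of its underside.
- bowl: White bowl, 140 mm across, 55 mm high, to the left; a bystander. Origin: centre of its underside.
- brush: Flat paint brush lying on the table to the right, wooden handle, about 200 mm long; a bystander. Origin: on its underside near the middle of its length.
There are look-alikes about, which are no part of the job. What is meant by the part that bears pointer is not blue or turquoise, and is the larger of those in its own colour.

How it is judged:
By the outcome, as a careful person would: the job done as asked, in the order asked, and still so for the second after the job is handed in, with the robot touching nothing.
It also fails if it takes over 67 s, if anything falls off the work surface, if the arm or the gripper's body presses on something with over 40 N, if the wrist force passes 120 N, or if a joint passes its speed limit or range.

ROBOT

A 6-joint arm with a two-finger parallel gripper is mounted at the origin on the work surface. World frame = base frame: x ahead of the robot, y to its left, z up, the work surface at z = 0. Lengths are in m, angles in rad, forces in N, time in s.
With the tool pointing down it reaches from about 0.275 to 1 m from the base axis. Payload 8.4 kg.
Tool frame: the origin (TCP) lies on the centre line of the jaws, within the pads' length; the fingertips stand 17 mm ahead of it and the grasp point (between the pads) lies 2 mm behind it (bot.tcp_to_tips is the z of the fingertips in the tool frame, in m); z points along the fingers, y is the line along which they close (so a half turn about z gives the same grasp; the last joint's range is limited). The gripper opens to 85 mm and grips with 20 to 120 N. Pads are 22 mm wide; open, the fingers measure 114 mm over their backs; the gripper's body (76 mm by 85 mm) begins 54 mm behind the grasp point. The pads swing forward as they close: fully open they stand 13 mm farther back than shut.
Start: joints at [-1.257, 0.353, 1.633, -0, 1.155, -0.002], TCP at [0.194, -0.594, 0.248] pointing down, gripper open.
Joint ranges: [-2.63, 2.63], [-0.92, 2.1], [0.06, 2.66], [-1.3, 4.44], [0, 2.69], [-3.02, 3.02]. Speed limits (rad/s): [2.22, 2.22, 2.79, 3.14, 3.14, 3.14].

INTERFACE

Orientations are given as a unit quaternion [x, y, z, w].
In Python, from workcell import bot, hand, kinematics, get_obs, vision, hand_in gives the robot as it stands. The module is installed in compiled form; this text tells all that it offers. Calls block until the motion is done:
- bot.reach(position, orientation): joint-space move of the TCP to a pose.
- bot.servo_line(position, ori=None, velocity=0.15): straight line of the TCP; ori=None keeps the orientation; velocity is the mean speed in m/s.
- bot.goto_joints(angles): joint-space move.
- hand.move_gripper(opening, strength=None): finger opening in m; strength is the grip in N (None keeps the last); returns when the fingers have stopped.
- bot.dwell(seconds).
- kinematics.solve_ik(position, orientation): joint angles nearest the present ones, or None.
- get_obs(): the state.
- vision.read_camera(name): name is "scene" or "top"; returns a dict with "frame" (400x640x3 uint8, red, green, blue), "intrinsics" (3x3 intrinsics, pixels), "dist" ([k1, k2, p1, p2, k3] as OpenCV has them; the pictures are not rectified), "view" (4x4, takes a point from world to camera coordinates). Camera axes: x right, y down, z forward; pixel columns grow to the right and rows downward; lengths in m; the calibration is good to about 2 mm. A picture is of the moment at which its call begins. There is no depth.
A pose or a line that the arm cannot do raises bot.IKError and nothing moves.
- hand_in(): hands the job in; it is judged then, once.
The state is a dict: "time_s": time; "joint_pos": joint angles; "joint_vel": joint speeds; "joint_efforts": joint torques, N m; "position": TCP position; "orientation": TCP orientation; "wrist_force": force on the tool from outside, world axes, zero at the start; "ft_torque": the same for the moment, N m; "gripper_width": finger opening in m; "grip_force": force on a finger pad.
Only numpy, scipy, OpenCV 4.12 (cv2) and the standard library are available. Lean on these libraries where they do the work, as an engineer would, in place of code of your own. Each camera call takes 0.05 s, during which the arm holds its last target. There are 200 camera calls.

## Working session

There is one attempt and no reset: what is moved stays moved. The work goes in short steps, each a Python script; the robot and the scene stay as the last script left them, time stands still between calls to the robot, and variables do not carry over. Pictures are saved under pics/ and viewed, at most 10 in all, crops included, and the job is handed in when it is done.

```bash
mkdir -p pics; cat > h.py <<'E'
import numpy as np, cv2
from workcell import bot, hand, kinematics, get_obs, vision, hand_in
def shot(n,f):
    c=vision.read_camera(n); cv2.imwrite(f,c["frame"][:,:,::-1]); return c
def ray(c,uv,z):
    K=np.array(c["intrinsics"]);V=np.array(c["view"]);d=np.array(c["dist"])
    p=cv2.undistortPoints(np.array([[uv]],float),K,d)[0,0]
    R=V[:3,:3];o=-R.T@V[:3,3];r=R.T@np.array([p[0],p[1],1])
    return o+r*(z-o[2])/r[2]
def px(c,P):
    V=np.array(c["view"]);return cv2.projectPoints(np.atleast_2d(P).astype(float),cv2.Rodrigues(V[:3,:3])[0],V[:3,3],np.array(c["intrinsics"]),np.array(c["dist"]))[0][:,0]
E
python3 - <<'E'
from h import *
import pickle
d={}
for n in("scene","top"): d[n]=shot(n,f"pics/{n}0.png"); V=np.array(d[n]["view"]); print(n,-V[:3,:3].T@V[:3,3])
pickle.dump(d,open("c.pkl","wb"))
o=get_obs();print(o["time_s"],o["position"],o["orientation"],o["wrist_force"])
E
```

```text
scene [ 1.34213376 -0.50542709  0.92614596]
top [0.198467   0.00720738 1.60003896]
0.1 [ 0.19398793 -0.59372308  0.24764061] [ 9.87558535e-01  1.57250618e-01 -9.34956995e-05 -6.11918427e-04] [0.02420725 0.74616603 0.01352989]
```

View pics/top0.png

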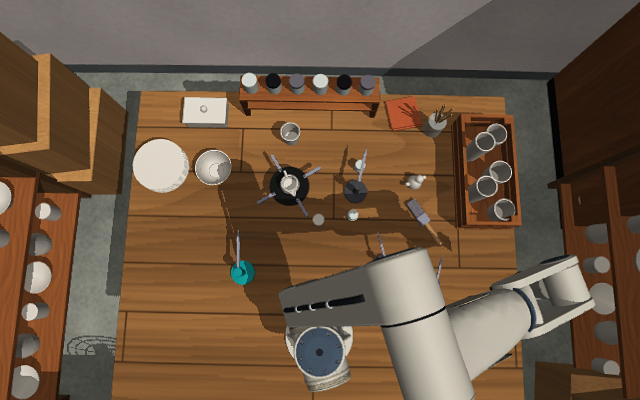

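View pics/scene0.png

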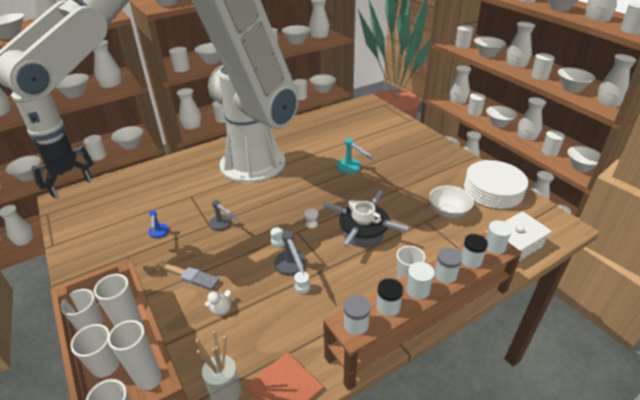

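Candidate gauges in the scene view are turquoise (350,158), blue (157,228), small dark (220,215) and large dark (290,255). The large dark one fits: it isn't blue or turquoise, it is the larger of the two dark ones, and it has the pots beside its foot. I'll confirm this in an enlarged crop.

```bash
python3 - <<'E'
import cv2,numpy as np
a=cv2.imread("pics/top0.png")[110:240,240:400]; b=cv2.imread("pics/scene0.png")[180:300,190:420]
A=cv2.resize(a,None,fx=5,fy=5,interpolation=2)[:600]; 
cv2.imwrite("pics/cropA.png",cv2.resize(a[:120],(800,600),interpolation=2)); cv2.imwrite("pics/cropB.png",cv2.resize(b,None,fx=3.4,fy=3.4,interpolation=2))
E
```

```text
(no output)
```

View pics/cropA.png

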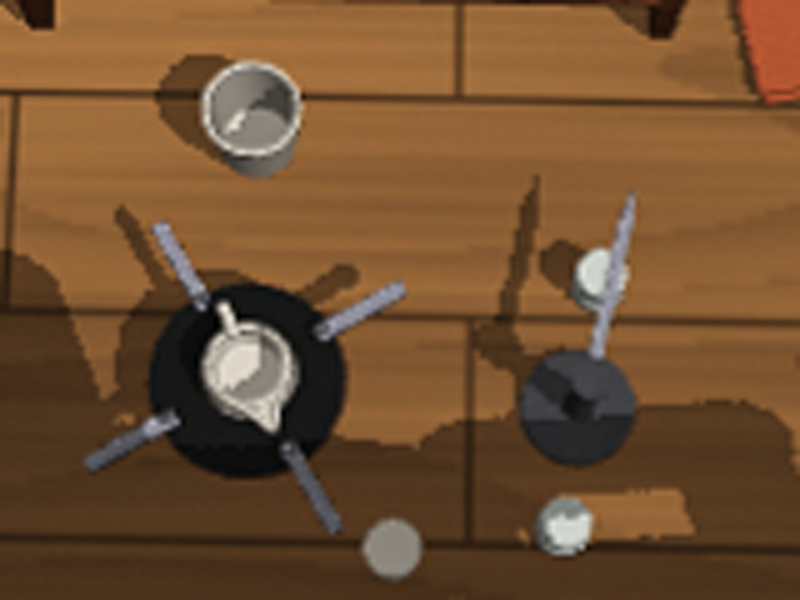

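View pics/cropB.png

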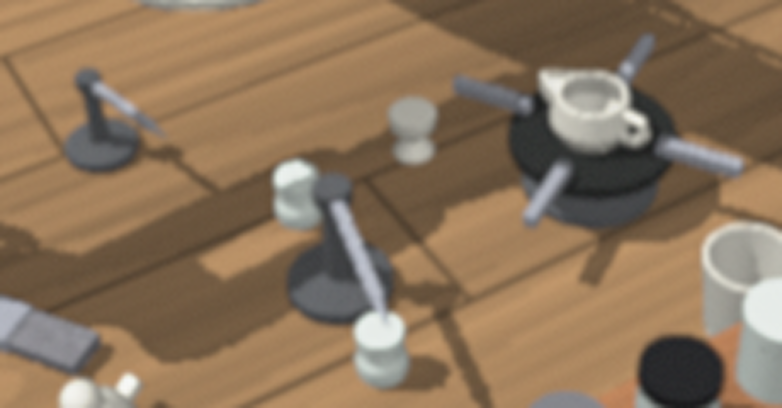

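Crop A (5x, offset 240,110) shows the jug on the disc, with its spout at (272,428) and its handle at (222,305). The bar ends are at (160,228), (400,290), (90,465) and (335,530). The large dark gauge stands between the two pots, with its pointer tip at (631,192). Crop B agrees, so the large dark gauge is confirmed as the right one. Next I'll fit the geometry from both views.

```bash
cat > fit.py <<'E'
from h import *
import pickle
from scipy.optimize import least_squares
d=pickle.load(open("c.pkl","rb"));T,S=d["top"],d["scene"]
A=lambda p:np.array(p)/5+[240,110]-.4
B=lambda p:np.array(p)/3.4+[190,180]-.35
def near(P,q): return np.min(np.linalg.norm(P-q,axis=1))
ends=[(T,A(p)) for p in[(160,228),(400,290),(90,465),(335,530)]]+[(S,B(p)) for p in[(650,40),(458,85),(532,218),(738,165)]]
def fw(v):
    a=v[2]+np.arange(4)*np.pi/2
    W=np.c_[v[0]+.134*np.cos(a),v[1]+.134*np.sin(a),np.full(4,.070)]
    r=[]
    for c,q in ends:
        P=px(c,W);i=np.argmin(np.linalg.norm(P-q,axis=1));r+=list(P[i]-q)
    return r
c0=ray(T,A((247,380)),.06)
best=min((least_squares(fw,[c0[0],c0[1],a]) for a in(.2,.6,1.0,1.4)),key=lambda s:s.cost)
w=best.x;print("wheel",w,np.round(best.fun,1))
sp=ray(T,A((272,428)),.1);hd=ray(T,A((222,305)),.09);print("spout",sp,"handle",hd)
print("spout ang from centre",np.degrees(np.arctan2(*(sp[:2]-w[:2])[::-1])),"from handle",np.degrees(np.arctan2(*(sp-hd)[:2][::-1])),"r",np.linalg.norm(sp[:2]-w[:2]))
spS=ray(S,B((545,76)),.1);print("scene spout",spS)
def fp(v):
    u=np.array([np.cos(v[2]),np.sin(v[2])])
    g=lambda r,z:np.r_[v[:2]+r*u,z]
    return np.r_[px(T,g(.15,.107))[0]-A((631,192)),px(T,g(.016,.112))[0]-A((597,355)),px(S,g(0,.116))[0]-B((333,186)),px(T,g(0,.0))[0]*0]
p0=ray(T,A((580,403)),.1)
s=least_squares(fp,[p0[0],p0[1],-.2]);print("gauge",s.x,np.round(s.fun,1))
print("foot centre T",ray(T,A((578,408)),.018))
g=s.x
print("wheel->post deg",np.degrees(np.arctan2(g[1]-w[1],g[0]-w[0])),np.linalg.norm(g[:2]-w[:2]))
for n,p in dict(egg=((392,548),.046),potn=((565,525),.048),potf=((600,275),.048),beak=((252,110),.078)).items():print(n,ray(T,A(p[0]),p[1])[:2])
print("bowl",ray(T,(213,167),.05)[:2])
E
python3 fit.py
```

```text
wheel [0.54507752 0.11999265 0.54749972] [-0.7  0.1 -0.3 -0.1 -0.6  0.3 -0.2  0.  -0.6  0.3 -0.4 -0.6 -0.6  0.7
  0.5  1. ]
spout [0.50070249 0.09619595 0.1       ] handle [0.59526392 0.13646418 0.09      ]
spout ang from centre -151.79697165085142 from handle -156.93366084879014 r 0.05035301247759663
scene spout [0.49664571 0.10129095 0.1       ]
gauge [ 0.53830652 -0.13301287 -0.2266369 ] [ 0.2 -0.4 -0.9  0.7 -0.3  0.6  0.   0. ]
foot centre T [ 0.5369287  -0.13439749  0.018     ]
wheel->post deg -91.53299884539544 0.2530961114067506
egg [0.42160889 0.00725571]
potn [ 0.44081648 -0.12193932]
potf [ 0.63499648 -0.14866712]
beak [0.75237149 0.11957547]
bowl [0.61557859 0.41197867]
```

```bash
cat >> h.py <<'E'
C=np.array([.5451,.1200]);G=np.array([.5383,-.1330])
def ori(yaw): return [np.cos(yaw/2),np.sin(yaw/2),0,0]
def pose(c,th,r,off,z):   # finger beside a bar at angle th, off mm along anticlockwise tangent
    u=np.array([np.cos(th),np.sin(th)]);t=np.array([-u[1],u[0]])
    return np.r_[c+r*u+off*t,z]
def yawmod(y): return (y+np.pi/2)%np.pi-np.pi/2 if False else y
def push(c,a,b,r,off,z,yo,v=.06,n=8):
    for th in np.linspace(a,b,n+1)[1:]: bot.servo_line(pose(c,th,r,off,z),ori(th+yo),v)
def st(m=""): o=get_obs();print(m,round(o["time_s"],2),np.round(o["position"],4),np.round(o["wrist_force"],1),np.round(o["joint_pos"],2))
E
python3 - <<'E'
from h import *
D=np.radians
hand.move_gripper(0.0)
b=D(121.4);yo=-np.pi/2   # tool x along -tangent or +tangent by half turn
for k in(np.pi/2,-np.pi/2):
    q=[kinematics.solve_ik(pose(C,x,.112,-.017,.067),ori(x+k)) for x in(D(107),D(183))];print(k,[None if a is None else np.round(a,2) for a in q])
    if all(a is not None for a in q): yo=k
print(yo)
a=b-D(14)
bot.reach(pose(C,a,.112,-.017,.22),ori(a+yo));st("above")
bot.servo_line(pose(C,a,.112,-.017,.067),None,.15);st("down")
push(C,a,b+D(62),.112,-.017,.067,yo,.07,9);st("pushed")
e=b+D(62)
bot.servo_line(pose(C,e-D(6),.112,-.017,.067),None,.1)
bot.servo_line(pose(C,e-D(6),.112,-.017,.22),None,.2)
j=np.array(get_obs()["joint_pos"]);j[0]=-1.1;bot.goto_joints(j);st("away")
import pickle
d={n:shot(n,f"pics/{n}1.png") for n in("top","scene")};pickle.dump(d,open("c1.pkl","wb"))
a=cv2.imread("pics/top1.png")[125:215,240:380];s=cv2.imread("pics/scene1.png")[175:265,270:410]
cv2.imwrite("pics/c1.png",np.vstack([cv2.resize(x,None,fx=w,fy=w,interpolation=2) for x,w in((a,5),)]))
E
```

```text
1.5707963267948966 [array([ 0.41,  0.51,  1.87, -0.  ,  0.76, -1.46]), array([ 0.29,  0.37,  2.14, -0.  ,  0.64, -2.9 ])]
-1.5707963267948966 [array([ 0.41,  0.51,  1.87, -0.  ,  0.76,  1.69]), array([ 0.29,  0.37,  2.14, -0.  ,  0.64,  0.24])]
-1.5707963267948966
above 3.99 [0.5281 0.2314 0.22  ] [-0.1 -0.9 -0.5] [ 0.41  0.31  1.77 -0.    1.07  1.68]
down 5.16 [0.5284 0.2322 0.0678] [ 0.2  0.4 -0.1] [ 0.41  0.51  1.87 -0.    0.76  1.68]
pushed 8.68 [0.4327 0.1307 0.0671] [-0.1  0.5  0.2] [0.29 0.37 2.14 0.   0.64 0.23]
away 11.99 [ 0.2087 -0.4053  0.219 ] [-0.1 -0.1 -0.8] [-1.1   0.12  2.01  0.    1.01  0.25]
```

View pics/c1.png

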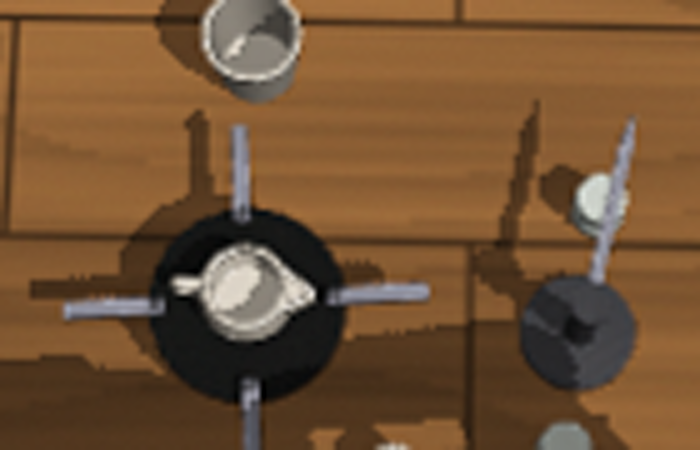

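The top crop (5x, offset 240,125) shows the jug still centred, with its spout at (314,295) and its handle end at (175,285). The bar ends are at (66,311), (429,292) and (240,127), and the spout faces roughly toward the post. I'll check it in the scene view and compute the angles.

```bash
python3 - <<'E'
from h import *
import pickle
d=pickle.load(open("c1.pkl","rb"));T=d["top"]
A=lambda p:np.array(p)/5+[240,125]-.4
ang=lambda v:np.degrees(np.arctan2(v[1],v[0]))
l,r,u=[ray(T,A(p),.070) for p in((66,310),(429,292),(240,127))]
print("bar",ang(r-l),ang(u[:2]-C), (l+r)[:2]/2)
for zh in(.08,.09):
  sp=ray(T,A((314,295)),.1);hd=ray(T,A((173,285)),zh);print("spout",sp,ang(sp-hd),ang(sp[:2]-C),np.linalg.norm(sp[:2]-C))
b=ray(T,A((247,293)),.09);print("belly c",b)
s=cv2.imread("pics/scene1.png")[180:260,300:410]
# overlay: model of spout/handle for angle hypotheses
cv2.imwrite("pics/c1s.png",cv2.resize(s,None,fx=7,fy=7,interpolation=2))
S=d["scene"]
for a in(-102,-98,-94,-90,-86):
  w=np.radians(a);e=np.array([np.cos(w),np.sin(w)])
  P=np.array([np.r_[C+.05*e,.1],np.r_[C-.057*e,.085]])
  print(a,"scene crop",np.round((px(S,P)-[300,180]+.5)*7-.5),"top crop",np.round((px(T,P)-[240,125]+.5)*5-.5))
E
```

```text
bar -86.12776236035945 2.9793185782229794 [0.54610545 0.11729126]
spout [0.54459441 0.0665886  0.1       ] -95.65863879748235 -90.54234173205154 0.053413792617544434
spout [0.54459441 0.0665886  0.1       ] -94.44371072796761 -90.54234173205154 0.053413792617544434
belly c [0.54758493 0.11647393 0.09      ]
-102 scene crop [[345. 229.]
 [575. 199.]] top crop [[308. 308.]
 [168. 281.]]
-98 scene crop [[348. 234.]
 [571. 193.]] top crop [[308. 303.]
 [167. 286.]]
-94 scene crop [[352. 239.]
 [566. 188.]] top crop [[309. 299.]
 [166. 291.]]
-90 scene crop [[357. 244.]
 [561. 183.]] top crop [[309. 294.]
 [166. 296.]]
-86 scene crop [[362. 248.]
 [555. 178.]] top crop [[309. 290.]
 [166. 302.]]
```

View pics/c1s.png

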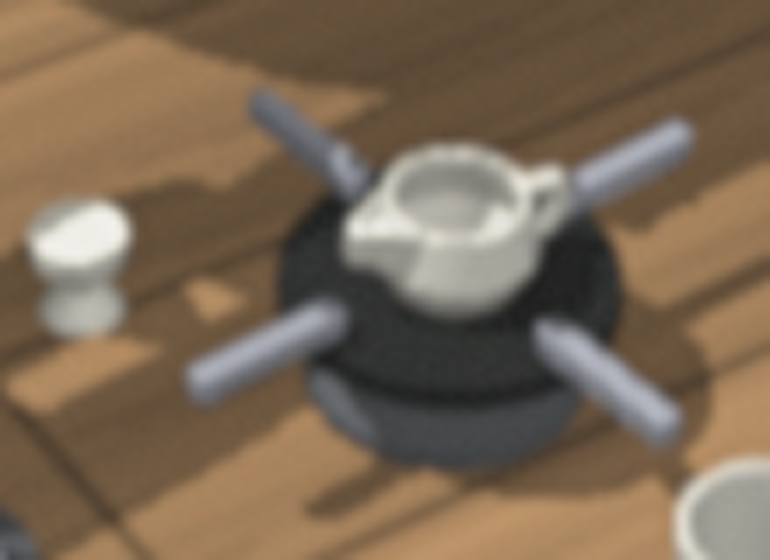

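Both views put the spout at about -95° and the post at about -91.7°, so I'll turn roughly 3.5° more and check again.

```bash
python3 - <<'E'
from h import *
import pickle
D=np.radians
b=D(121.4);yo=-np.pi/2;s=b+D(53);e=b+D(65.6)
bot.reach(pose(C,s,.112,-.017,.22),ori(s+yo))
bot.servo_line(pose(C,s,.112,-.017,.067),None,.18)
push(C,s,e,.112,-.017,.067,yo,.05,2);st("pushed")
bot.servo_line(pose(C,e-D(6),.112,-.017,.067),None,.1)
bot.servo_line(pose(C,e-D(6),.112,-.017,.22),None,.2)
j=np.array(get_obs()["joint_pos"]);j[0]=-1.1;bot.goto_joints(j);st("away")
d={n:shot(n,f"pics/{n}2.png") for n in("top","scene")};pickle.dump(d,open("c2.pkl","wb"))
T=d["top"];img=T["frame"]
# jug silhouette: bright, low saturation, near the wheel axis, outside bars (r<.062) 
for k in("c.pkl","c1.pkl","c2.pkl"):
    T=pickle.load(open(k,"rb"))["top"];f=cv2.cvtColor(T["frame"],cv2.COLOR_RGB2HSV)
    c0=px(T,np.r_[C,.09])[0]
    ys,xs=np.mgrid[130:220,250:330];pts=np.c_[xs.ravel(),ys.ravel()]
    v=T["frame"][pts[:,1],pts[:,0]].astype(float)
    m=(v.min(1)>60)&(v[:,0]>=v[:,2])   # warm white, not bluish steel
    W=np.array([ray(T,p,.09)[:2] for p in pts])
    rr=W-C;R=np.hypot(*rr.T);th=np.degrees(np.arctan2(rr[:,1],rr[:,0]))
    out=m&(R>.040)&(R<.063)
    print(k,"jug centroid",np.round(W[m&(R<.036)].mean(0),4))
    print(sorted([(int(th[i]),int(R[i]*1000)) for i in np.where(out)[0]]))
x=cv2.resize(img[125:215,240:380,::-1],None,fx=5,fy=5,interpolation=cv2.INTER_CUBIC)
cv2.imwrite("pics/c2.png",x)
E
```

```text
pushed 16.03 [0.4321 0.1234 0.0672] [0.4 0.4 0.1] [0.27 0.36 2.14 0.   0.64 0.16]
away 19.31 [ 0.2072 -0.4024  0.219 ] [-0.7 -0.3 -0.1] [-1.1   0.12  2.02  0.    1.01  0.18]
c.pkl jug centroid [0.5453 0.1175]
[(-159, 44), (-157, 41), (-154, 46), (-152, 42), (-152, 51), (-150, 47), (-148, 44), (-147, 49), (-146, 41), (-144, 46), (-141, 43), (-138, 40), (-131, 40), (-112, 40), (-100, 41), (-95, 40), (-89, 40), (-84, 40), (11, 45), (12, 42), (13, 54), (14, 50), (15, 46), (16, 42), (17, 55), (18, 51), (19, 47), (21, 44), (22, 52), (23, 40), (24, 49)]
c1.pkl jug centroid [0.5466 0.1186]
[(-100, 41), (-99, 44), (-95, 40), (-94, 44), (-94, 48), (-93, 51), (-89, 40), (-89, 44), (-89, 47), (-89, 51), (-85, 47), (-85, 51), (-84, 40), (-84, 44), (-81, 51), (-80, 44), (-80, 48), (-79, 41), (-76, 48), (-75, 45), (-74, 41), (-69, 42), (-62, 40), (-19, 40), (-3, 41), (69, 40), (71, 43), (72, 46), (74, 50), (76, 42), (77, 45), (78, 49), (79, 53), (81, 41), (82, 45), (82, 48), (86, 40), (86, 44), (87, 48)]
c2.pkl jug centroid [0.5464 0.1189]
[(-100, 41), (-95, 40), (-94, 48), (-89, 40), (-89, 44), (-89, 47), (-85, 47), (-85, 51), (-84, 40), (-84, 44), (-81, 51), (-80, 44), (-80, 48), (-79, 41), (-77, 52), (-76, 48), (-75, 45), (-74, 41), (-70, 46), (-69, 42), (-64, 44), (-62, 40), (-19, 40), (-3, 41), (76, 42), (77, 45), (78, 49), (79, 53), (81, 41), (82, 45), (82, 48), (83, 52), (86, 40), (86, 44), (87, 48), (91, 40), (91, 44)]
```

View pics/c2.png

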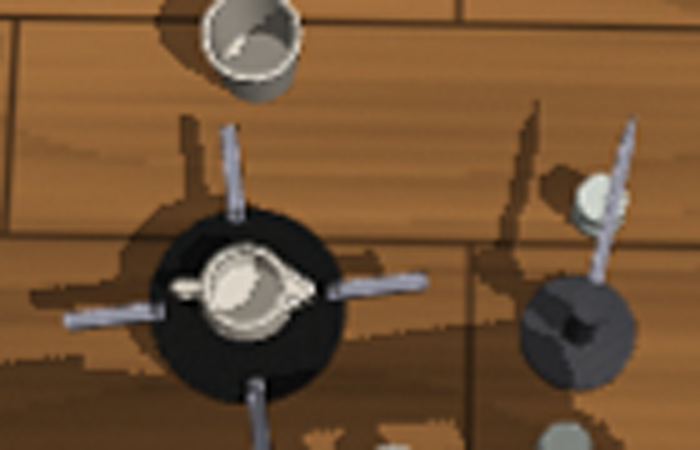

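The crop shows the jug still central, with its spout at (314,291) and its handle at (172,288). Allowing for height effects, the spout is at about -92.5° against a post direction of about -91.7°, so the first part is done. Next I'll swing the pointer to just short of its target.

```bash
python3 - <<'E'
from h import *
import pickle
D=np.radians
yo=np.pi/2;s=D(-30);e=D(85.5)
print([np.round(kinematics.solve_ik(pose(G,x,.09,-.016,.110),ori(x+yo)),2) for x in(s,e)])
bot.reach(pose(G,s,.09,-.016,.22),ori(s+yo))
bot.servo_line(pose(G,s,.09,-.016,.110),None,.15);st("down")
push(G,s,e,.09,-.016,.110,yo,.07,10);st("pushed")
bot.servo_line(pose(G,e-D(8),.09,-.016,.110),None,.1)
bot.servo_line(pose(G,e-D(8),.09,-.016,.22),None,.2)
j=np.array(get_obs()["joint_pos"]);j[0]=-1.1;bot.goto_joints(j);st("away")
d={n:shot(n,f"pics/{n}3.png") for n in("top","scene")};pickle.dump(d,open("c3.pkl","wb"))
x=[cv2.resize(d[n]["frame"][r:r+75,c:c+130,::-1],(780,450)[:2],interpolation=cv2.INTER_CUBIC) for n,r,c in(("top",145,250),)]
y=cv2.resize(d["scene"]["frame"][180:290,260:410,::-1],None,fx=5,fy=5,interpolation=cv2.INTER_CUBIC)
cv2.imwrite("pics/c3.png",x[0]);cv2.imwrite("pics/c3s.png",y)
E
```

```text
[array([-0.31,  0.52,  1.71, -0.  ,  0.91,  0.22]), array([-0.08,  0.43,  1.88, -0.  ,  0.84, -1.57])]
down 21.95 [ 0.6088 -0.1923  0.1109] [0.4 0.2 0.7] [-0.31  0.52  1.71 -0.    0.91  0.22]
pushed 26.12 [ 0.562  -0.0448  0.1101] [-0.6 -0.4 -0.1] [-0.08  0.43  1.88 -0.    0.84 -1.57]
away 29.1 [ 0.2628 -0.511   0.219 ] [-0.1  0.2 -0.5] [-1.1   0.31  1.77  0.    1.07 -1.58]
```

View pics/c3.png

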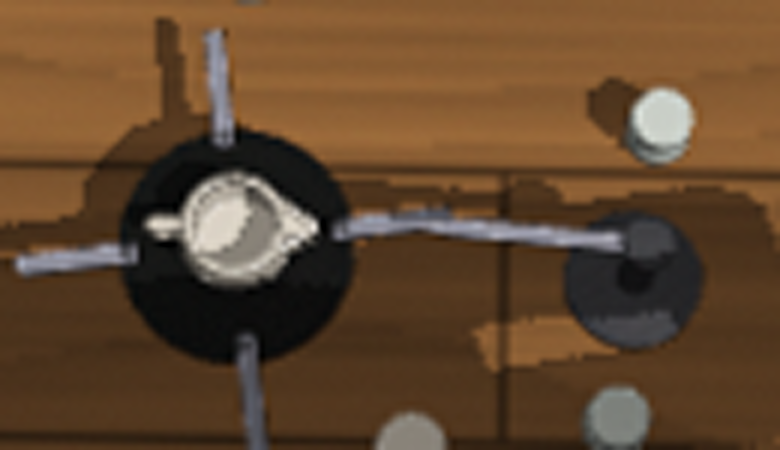

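View pics/c3s.png

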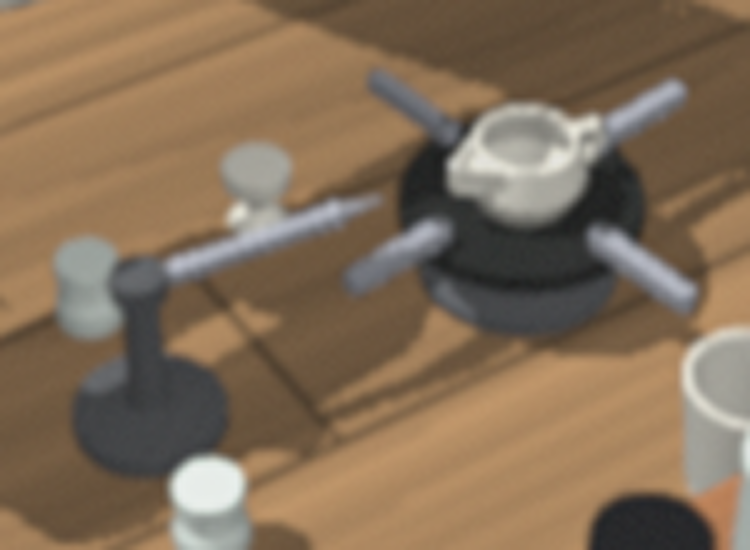

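The top crop (6x, offset 250,145) shows the pointer running from (620,241) to (435,227), with the spout tip at (318,228). In the scene crop (5x, offset 260,180) the tip is at (380,200), the base at (165,268) and the spout at (451,174). The pots and the egg cup haven't moved. Next I'll compute the remaining angle.

```bash
python3 - <<'E'
from h import *
import pickle
d=pickle.load(open("c3.pkl","rb"));T,S=d["top"],d["scene"]
A=lambda p:(np.array(p)+.5)/6+[250,145]-.5
B=lambda p:(np.array(p)+.5)/5+[260,180]-.5
ang=lambda v:np.degrees(np.arctan2(v[1],v[0]))
a,b=ray(T,A((620,241)),.110),ray(T,A((435,227)),.110);print("ptr top",a,b,ang(b-a))
a2,b2=ray(S,B((165,268)),.107),ray(S,B((380,200)),.107);print("ptr scene",a2,b2,ang(b2-a2))
sp=ray(T,A((318,228)),.1);print("spout T",sp,"S",ray(S,B((451,172)),.1))
print("pivot from tip line?",ray(S,B((140,275)),.116))
sS=ray(S,B((451,172)),.1)
print("need: top",ang(sp[:2]-a[:2]),"scene",ang(sS[:2]-a2[:2]),ang(sp[:2]-G),ang(sS[:2]-G),"wheel->spout/post",ang(G-C))
# pointer fit with both views: tip S, line T
from scipy.optimize import least_squares
def f(v):
    u=np.array([np.cos(v[2]),np.sin(v[2])]);g=lambda r,z:np.r_[v[:2]+r*u,z]
    L=px(T,[g(0,.112),g(.15,.112)]);n=np.array([L[1][1]-L[0][1],L[0][0]-L[1][0]]);n/=np.linalg.norm(n)
    return np.r_[[(A(p)-L[0])@n for p in((620,241),(435,227))],px(S,g(.15,.107))[0]-B((381,199)),px(S,g(0,.116))[0]-B((140,274)),(v[:2]-G)/.003]
s=least_squares(f,[*G,1.5]);print("fit",s.x,np.degrees(s.x[2]),np.round(s.fun,1),"need",ang((sp[:2]+sS[:2])/2-s.x[:2]))
E
```

```text
ptr top [ 0.54112463 -0.11785245  0.11      ] [ 0.54792353 -0.00541664  0.11      ] 86.53958481123904
ptr scene [ 0.531062   -0.11315238  0.107     ] [0.54747215 0.01668917 0.107     ] 82.79680894366908
spout T [0.54843009 0.06600608 0.1       ] S [0.54233066 0.06918419 0.1       ]
pivot from tip line? [ 0.53752471 -0.1315278   0.116     ]
need: top 87.72459945647908 scene 86.46353863142272 87.08596499362966 88.85792726408351 wheel->spout/post -91.53959495311223
fit [ 0.53838539 -0.13228544  1.50650436] 86.3163416380243 [-0.4 -0.2  0.1  0.2 -0.1  0.5  0.   0.2] need 87.99570673902434
```

```bash
python3 - <<'E'
from h import *
import pickle
D=np.radians
yo=np.pi/2;s=D(76);e=D(87.4)
bot.reach(pose(G,s,.09,-.016,.22),ori(s+yo))
bot.servo_line(pose(G,s,.09,-.016,.110),None,.15)
push(G,s,e,.09,-.016,.110,yo,.04,2);st("pushed")
bot.servo_line(pose(G,e-D(8),.09,-.016,.110),None,.1)
bot.servo_line(pose(G,e-D(8),.09,-.016,.22),None,.2)
j=np.array(get_obs()["joint_pos"]);j[0]=-1.1;bot.goto_joints(j);st("away")
d={n:shot(n,f"pics/{n}4.png") for n in("top","scene")};pickle.dump(d,open("c4.pkl","wb"))
x=cv2.resize(d["top"]["frame"][158:203,260:380,::-1],None,fx=6,fy=6,interpolation=cv2.INTER_CUBIC)
y=cv2.resize(d["scene"]["frame"][190:255,270:390,::-1],None,fx=5,fy=5,interpolation=cv2.INTER_CUBIC)
im=np.zeros((x.shape[0]+y.shape[0],720,3),np.uint8);im[:x.shape[0]]=x;im[x.shape[0]:,:y.shape[1]]=y
print(im.shape);cv2.imwrite("pics/c4.png",im)
E
```

```text
pushed 32.84 [ 0.5588 -0.0439  0.1103] [ 0.7 -0.  -0.1] [-0.08  0.42  1.88 -0.    0.83 -1.6 ]
away 35.82 [ 0.2615 -0.5085  0.2191] [-0.1  0.4  0.1] [-1.1   0.3   1.78  0.    1.06 -1.61]
(595, 720, 3)
```

View pics/c4.png

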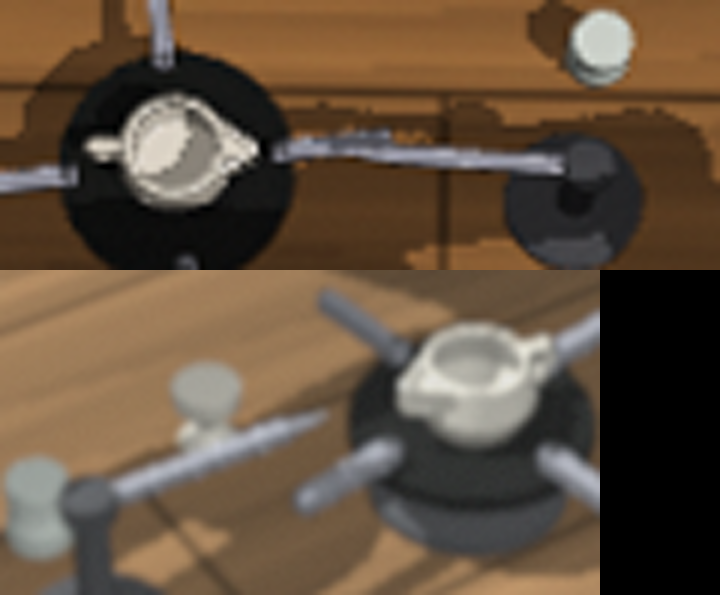

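The top half shows the pointer line from (560,163) to (385,152) running to about (257,145), against the spout at (257,150), or 146 once height is allowed for. The lower half shows the tip at (327,412) lined up with the lip at (400,388). Both agree within about half a degree, so I'm handing in.

```bash
python3 -c "
from h import *
print(hand_in())"
```

```text
the job is handed in; nothing more can be done
None
```

I turned the jug's spout to face the gauge post, then pushed the pointer round to aim at the spout (each within about 1° by the camera images), and handed the job in at about 36 s; the jug and bystanders looked undisturbed in the pictures, and no verdict was returned.

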